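# Seat the copper coupon and hold the gauge head over it

## Robot

A 6-joint arm with a two-finger parallel gripper is mounted at the origin on the work surface. World frame = base frame: x ahead of the robot, y to its left, z up, the work surface at z = 0. Lengths are in m, angles in rad, forces in N, time in s.
With the tool pointing down it reaches from about 0.3 to 0.775 m from the base axis. Payload 14.6 kg.
Tool frame: the origin (TCP) lies on the centre line of the jaws, within the pads' length; the fingertips stand 19 mm ahead of it and the grasp point (between the pads) is the TCP; y points along the fingers, x is the direction in which the jaws open and shut, and the axes are right-handed (so a half turn about y gives the same grasp; the last joint's range is limited). The gripper opens to 94 mm and grips with 3 to 60 N. Pads are 16 mm wide; open, the fingers measure 119 mm over their backs; the gripper's body (75 mm by 177 mm) begins 78 mm behind the grasp point.
Start: joints at [1.117, 0.3, 1.521, -0, 1.321, -0.067], TCP at [0.207, 0.509, 0.224] pointing down, gripper open.
Joint ranges: [-3.03, 3.03], [-0.79, 2.21], [0.23, 2.52], [-1.04, 4.18], [0, 3.07], [-2.55, 2.55]. Speed limits (rad/s): [2.22, 2.22, 2.57, 3.14, 3.14, 3.14].

## Interface

Orientations are given as [roll, pitch, yaw] about the fixed x, y, z axes, in that order (R = Rz(yaw) Ry(pitch) Rx(roll)).
In Python, from station import get_obs, cams, workorder gives the robot as it stands.
- The arm moves only by the shell command python3 -m handwheel 'ROWS' [FORCE]. ROWS is JSON, a list of rows, each an object of numbers: "fingers": the opening, from -1 (shut) to 1 (fully open); "x", "y", "z": the shift along the tool's x, y, z in m; "spin": the turn about the tool's y in degrees. In form: [{"fingers": .., "x": .., "y": .., "z": .., "spin": ..}, ...]. A call has exactly 10 rows; each row is the pose to reach, as a shift and turn from the pose commanded when the call began, along the tool's axes at that moment; what a row does not reach only later rows make up. A row lasts 1/10 s, in which the tool goes at most 50 mm and 8.59 degrees, less where a joint would pass 70% of its speed; a pose out of reach is approached as far as the arm can. A call with a gripper value outside its range is refused whole. The fingers move at their own pace and stop on an object; FORCE is the grip in N (left out, the last holds). Time passes only in rows, so rows that repeat a pose let the fingers close, or fill a call up. It gives the time, the measured TCP pose, the force and the opening at its end, in the units of the state.
- get_obs(): the state, without advancing time (a new reading comes with each control period).
- cams.camera(name): name is "side" or "top"; returns (picture, depth): 384x512x3 uint8, red, green, blue; 384x512 float32, m along the optical axis (not along the pixel's ray), 0 where there is no reading.
- cams.get_calibration(name): a dict with "fx", "fy", "cx", "cy" (pixels), "view" (4x4, takes a point from world to camera coordinates). Camera axes: x right, y down, z forward; pixel columns grow to the right and rows downward; lengths in m; the calibration is good to about 2 mm. A picture is of the moment at which its call begins. get_calibration takes no time and is no camera call.
- workorder.hand_in(): hands the job in, once; it reports no verdict.
The state is a dict: "time_s": time; "qpos": joint angles; "joint_vel": joint speeds; "tau": joint torques, N m; "ee_pos": TCP position; "eef_rot": TCP orientation; "force": force on the tool from outside, world axes, zero at the start; "moment": the same for the moment, N m; "grip_width": finger opening in m.
Only numpy, scipy, OpenCV 4.12 (cv2) and the standard library are available. Lean on these libraries where they do the work, as an engineer would, in place of code of your own. Each camera call takes 0.05 s, during which the arm holds its last target. There are 200 camera calls.

## Task

Put the copper-faced coupon, copper side up, into the recess of the dark measuring stage and press it down until it is flush with the stage's top, then let go of it. Then lift the white gauge head out of its cradle by its black stem, carry it over the vial rack, and finish while holding it still and level about 10 mm above the coupon, centred on it and with its long side along the coupon's long side; do not put it down or let go. The head must not touch the coupon, the stage or the rack, and everything else on the counter is to be left where it is.

Things in the scene. Friction and masses are not known exactly. Their poses are not given: they have to be found in the camera images.
- coupon_copper_mid (a point): centre (half-way up) of the copper-faced coupon: a loose grey block 36 (x) x 26 (y) x 20 (z) mm, 50 g, with a 4 mm copper-coloured top layer. z is up. It lies flat on the blue tray, whose top is 6 mm above the counter (low 9 mm lips run along the tray's two long edges, about 12 mm from the coupon's ends); grip it across its 26 mm width, by the upper 8 mm or so, so that its lower part can enter the recess.
- coupon_copper: the same coupon; origin at the centre of its underside, same axes.
- coupon_plain_mid (a point): centre of the other coupon, same size, white-faced, on the same tray with its centre 80 mm from the copper one's, side by side along y. Leave it alone.
- tray: the blue tray, fixed, 66 (x) x 150 (y) mm, floor 6 mm above the counter; origin at the centre of its underside.
- stage_mouth (a point): centre of the recess's mouth, level with the top face of the measuring stage (30 mm above the counter); z up, x along the recess's long side. The recess is 40 (x) x 30 (y) mm with a 3 mm chamfer at the mouth: the coupon fits with about 2 mm play on each side, either way round.
- stage: the measuring stage: a fixed dark steel block 120 (x) x 100 (y) x 30 mm with yellow marks pointing at the recess in its middle; origin at the centre of its underside. It may stand on either side of the rack, the cradle on the other.
- lift (a joint): the orange lift plate inside the recess, sliding down: 0 = raised, its top 12 mm below the stage's top (a coupon on it stands 8 mm proud); 0.008 m = fully down, the coupon's top flush. Friction holds it where it is left; it takes about 6 N to push down, e.g. with the closed fingertips on the coupon's top.
- head_mid (a point): centre (half-way up) of the gauge head: cordless, rigid, about 200 g, 74 mm tall: a white body 56 (x) x 36 (y) x 30 (z) mm with a blue band, and on it a black stem 34 (x) x 22 (y) x 44 (z) mm whose centre lies 15 mm above this point. z is up, x along the long side. Grip the stem across its 22 mm, at or a little above its centre: the white body is wider than the stem by 7 mm on each side, and its top, 7 mm below this point, must not be hit by the fingertips.
- head_face (a point): centre of the head's flat underside, 37 mm below its centre; same axes as the head (either way round counts as lined up).
- head: the gauge head; origin at the centre of its underside, same axes.
- cradle: the grey cradle, fixed, 100 (x) x 80 (y) mm; the head stands on it 10 mm above the counter between 6 mm high lips; lift it straight up. Origin at the centre of its underside.
- rack: the fixed white vial rack, 270 (x) x 46 (y) x 45 (z) mm, between stage and cradle; origin at the centre of its underside, x along its length. Vials in it reach 78 mm above the counter.
- vial0: Black-capped vial, glass with a screw cap, 19 mm across, 68 mm tall, standing loose in the rack, its top 78 mm above the counter; origin at the centre of its underside. Leave it alone.
- vial1: Red-capped vial, glass with a screw cap, 19 mm across, 68 mm tall, standing loose in the rack, its top 78 mm above the counter; origin at the centre of its underside. Leave it alone.
- vial2: White-capped vial, glass with a screw cap, 19 mm across, 68 mm tall, standing loose in the rack, its top 78 mm above the counter; origin at the centre of its underside. Leave it alone.
- reagent: brown reagent bottle, 62 mm across, 130 mm tall, loose; origin at the centre of its underside. Leave it alone.
- wash: white plastic bottle with a blue cap, 60 mm across, 150 mm tall, loose; origin at the centre of its underside. Leave it alone.
- beaker: glass beaker, 70 mm across, 85 mm tall, loose; origin at the centre of its underside. Leave it alone.
- spanner: steel spanner, 160 mm long, lying flat; origin under its middle. Leave it alone.
Not all that is in view belongs to the job. What is meant by the head is not yellow, and is the larger of those in its own colour.

How it is judged:
By the outcome, as a careful person would: the job done as asked, in the order asked, and still so for the second after the job is handed in, while the arm keeps its last pose, push and grip.
It also fails if it takes over 64 s, if anything falls off the work surface, if the arm or the gripper's body presses on something with over 40 N, if the wrist force passes 120 N, or if a joint passes its speed limit or range.

## Working session

There is one attempt and no reset: what is moved stays moved. The work goes in short steps, Python scripts to look and compute and a shell command to move; the robot and the scene stay as the last step left them, time stands still between calls to the robot, and variables do not carry over. Pictures are saved under pics/ and viewed, about 8 in all and at most 12, crops included, and the job is handed in when it is done.

```bash
mkdir -p pics; ls; python3 - <<'E'
from station import get_obs,cams
import cv2,numpy as np
o=get_obs();print({k:np.round(v,3).tolist() for k,v in o.items()})
for n in("top","side"):
    p,d=cams.camera(n);cv2.imwrite(f"pics/{n}0.png",cv2.resize(p[:,:,::-1],(800,600),interpolation=cv2.INTER_CUBIC));np.savez(f"{n}0.npz",p=p,d=d)
    c=cams.get_calibration(n);print(n,c)
E
```

```text
pics
{'time_s': 0.0, 'qpos': [1.117, 0.3, 1.522, -0.0, 1.321, -0.067], 'joint_vel': [0.002, 0.001, 0.001, 0.001, -0.002, -0.001], 'tau': [-0.0, -53.182, -35.274, 0.071, 0.024, -0.0], 'ee_pos': [0.207, 0.509, 0.224], 'eef_rot': [-1.571, 0.001, 1.184], 'force': [-0.586, 0.339, 1.112], 'moment': [-0.024, -0.05, 0.009], 'grip_width': 0.094}
top {'fx': 349.52165406558834, 'fy': 349.52165406558834, 'cx': 250.36419438872332, 'cy': 196.99703247548393, 'view': array([[-0.00980473, -0.99991776, -0.00826628,  0.01846146],
       [-0.98523434,  0.01107319, -0.17085283,  0.59183893],
       [ 0.17093031,  0.00646905, -0.98526188,  1.12503301],
       [ 0.        ,  0.        ,  0.        ,  1.        ]])}
side {'fx': 446.6018056613274, 'fy': 446.6018056613274, 'cx': 253.2948005425039, 'cy': 192.77880281384753, 'view': array([[ 0.99217035, -0.12460523, -0.00845819, -0.55234175],
       [-0.09856619, -0.7396438 , -0.66574151,  0.09356549],
       [ 0.07669882,  0.66136267, -0.74613451,  1.41678662],
       [ 0.        ,  0.        ,  0.        ,  1.        ]])}
```

View pics/top0.png

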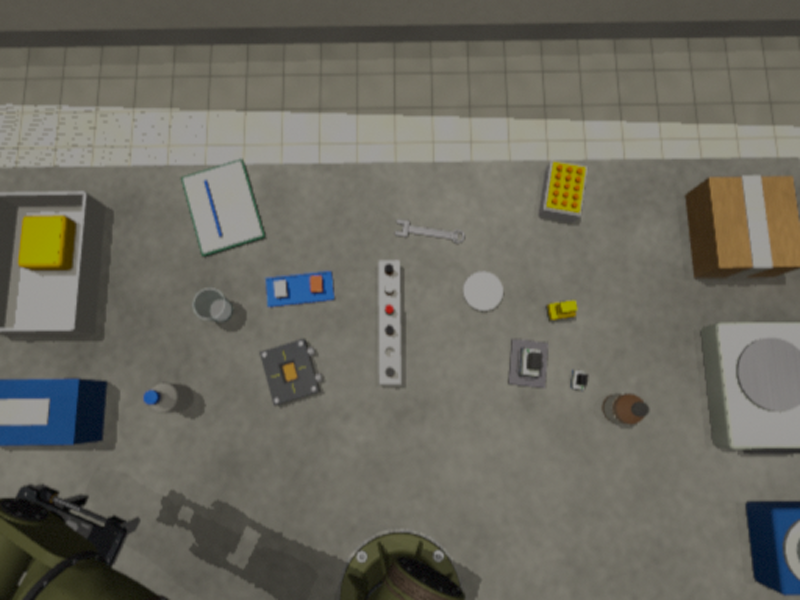

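View pics/side0.png

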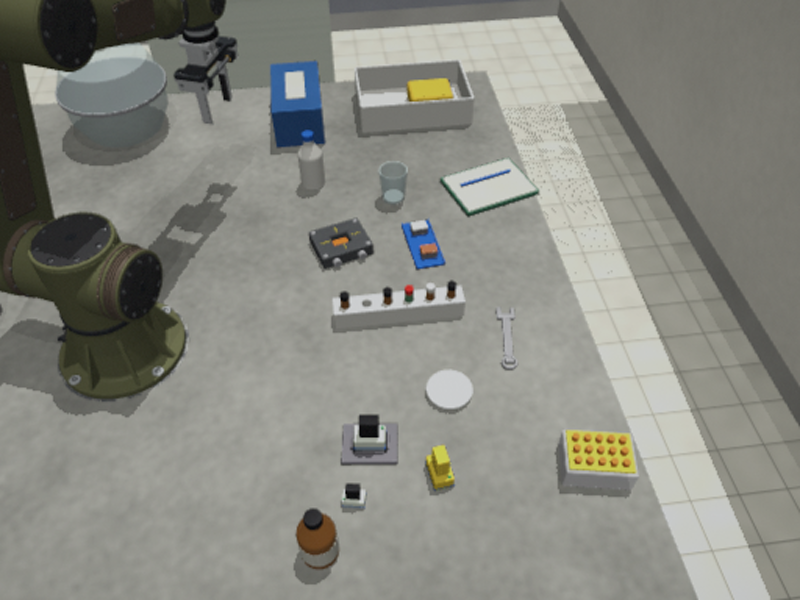

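Top picture (800×600):
- Copper coupon at (316,284), plain coupon at (281,289).
- Stage at (290,372), with its orange recess.
- Rack at x≈390.

Candidates for the head:
- White one in the cradle at (532,362).
- Small white one at (580,380).
- Yellow one at (563,310).

The one at (532,362) fits: it is white, the larger of the two white ones, and sits in the cradle. I'll confirm with crops.

```bash
cat > h.py <<'E'
import numpy as np,cv2
from station import cams
def ray(n,u,v,z):
    c=cams.get_calibration(n);V=c["view"];R,t=V[:3,:3],V[:3,3]
    o=-R.T@t;d=R.T@np.array([(u-c["cx"])/c["fx"],(v-c["cy"])/c["fy"],1]);return o+d*(z-o[2])/d[2]
def cloud(n,d):
    c=cams.get_calibration(n);V=c["view"];v,u=np.mgrid[:384,:512]
    P=np.stack([(u-c["cx"])/c["fx"]*d,(v-c["cy"])/c["fy"]*d,d],-1);return (P-V[:3,3])@V[:3,:3]
def rect(xy):
    (c,s,a)=cv2.minAreaRect((xy*1000).astype(np.float32));
    if s[0]<s[1]: a-=90;s=s[::-1]
    return np.round(c,1),np.round(s,1),round((a+90)%180-90,1)
E
python3 - <<'E'
from h import *
A=np.load("top0.npz");B=np.load("side0.npz")
def crop(p,x,y,w,h,W,H):return cv2.resize(p[y:y+h,x:x+w,::-1],(W,H),interpolation=cv2.INTER_CUBIC)
a=crop(A["p"],160,165,64,100,384,600);b=crop(A["p"],318,180,66,75,396,450)
im=np.zeros((600,790,3),np.uint8);im[:,:384]=a;im[:450,390:786]=b;cv2.imwrite("pics/crop1.png",im)
s1=crop(B["p"],190,130,100,50,790,395);s2=crop(B["p"],205,255,100,75,266,200)
im=np.zeros((600,790,3),np.uint8);im[:395]=s1;im[398:598,:266]=s2;cv2.imwrite("pics/crop2.png",im)
for n,D in(("top",A),("side",B)):
    p,d=D["p"],D["d"];P=cloud(n,d);X=P[...,:2];z=P[...,2]
    hsv=cv2.cvtColor(p,cv2.COLOR_RGB2HSV);H,S,V=hsv[...,0].astype(int),hsv[...,1],hsv[...,2]
    def box(x0,x1,y0,y1):
        m=np.zeros(z.shape,bool);m[int(y0*.64):int(y1*.64),int(x0*.64):int(x1*.64)]=1;return m
    bx=dict(top=((305,328,272,296),(278,302,360,385),(518,548,345,382),(255,330,330,410),(370,410,250,395),(505,550,335,390)),
            side=((415,442,240,262),(328,352,230,250),(350,390,410,450),(300,380,210,270),(325,470,280,335),(335,402,410,470)))[n]
    m=box(*bx[0])&(H<14)&(S>110);print(n,"copper",m.sum(),z[m].mean().round(4),rect(X[m]),X[m].mean(0).round(4))
    m=box(*bx[1])&(H<22)&(S>150);print("lift",m.sum(),np.median(z[m]).round(4),rect(X[m]),X[m].mean(0).round(4))
    m=box(*bx[2])&(z>.078)&(z<.09);print("stemtop",m.sum(),np.median(z[m]).round(4),rect(X[m]),X[m].mean(0).round(4))
    m=box(*bx[2])&(z>.034)&(z<.046);print("body",m.sum(),np.median(z[m]).round(4),rect(X[m]))
    m=box(*bx[3])&(z>.026)&(z<.034);print("stage",m.sum(),np.median(z[m]).round(4),rect(X[m]))
    m=box(*bx[4])&(z>.04)&(z<.05);print("rack",m.sum(),rect(X[m]))
    m=box(*bx[5])&(z>.006)&(z<.02);print("cradle",m.sum(),rect(X[m]))
E
```

```text
top copper 68 0.0266 (array([653.1, 179.3]), array([31.5, 21.8]), -0.0) [0.6526 0.1795]
lift 73 0.0181 (array([461. , 237.1]), array([33.1, 26.3]), 17.1) [0.4608 0.2358]
stemtop 75 0.0845 (array([ 475.9, -283.4]), array([32.6, 22. ]), -3.9) [ 0.4753 -0.2839]
body 91 0.0408 (array([ 476.9, -283. ]), array([55.8, 34.3]), -5.7)
stage 853 0.0309 (array([462.6, 230.8]), array([120.1, 108.7]), 16.5)
rack 824 (array([566.8,  16.8]), array([270.1,  44.9]), 0.4)
cradle 476 (array([ 480.2, -283.7]), array([112. ,  97.7]), -7.0)
side copper 43 0.0276 (array([650.9, 175.2]), array([32.6, 21.4]), 5.2) [0.6497 0.1743]
lift 35 0.019 (array([459.2, 233. ]), array([34.5, 31. ]), 31.1) [0.4575 0.2365]
stemtop 101 0.0846 (array([ 474.4, -287.3]), array([32.4, 24.6]), -5.6) [ 0.4731 -0.288 ]
body 146 0.04 (array([ 473.2, -287.2]), array([55.6, 38.1]), -8.6)
stage 562 0.0306 (array([459.8, 229.2]), array([121.7, 117. ]), 18.1)
rack 785 (array([564.3,  14.7]), array([269.9,  53. ]), 0.1)
cradle 587 (array([ 467.7, -275.7]), array([118.6, 104.6]), -7.9)
```

View pics/crop1.png

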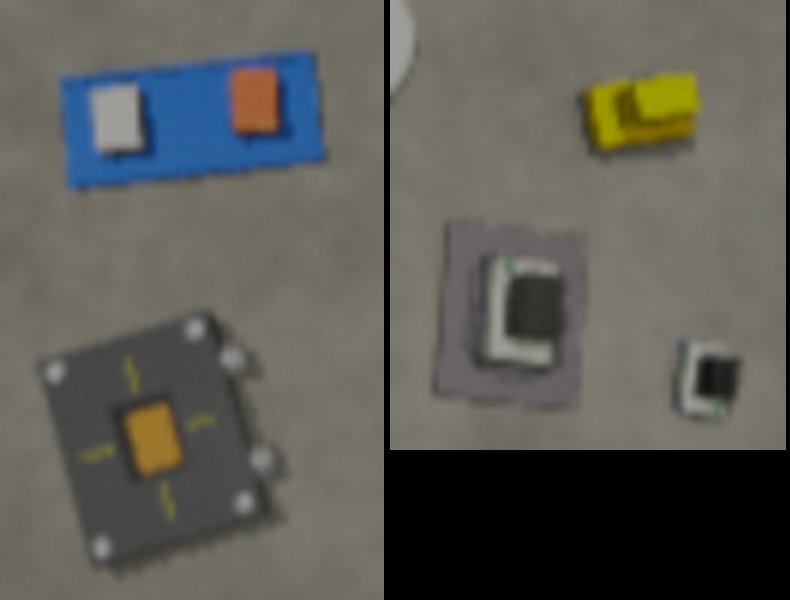

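View pics/crop2.png

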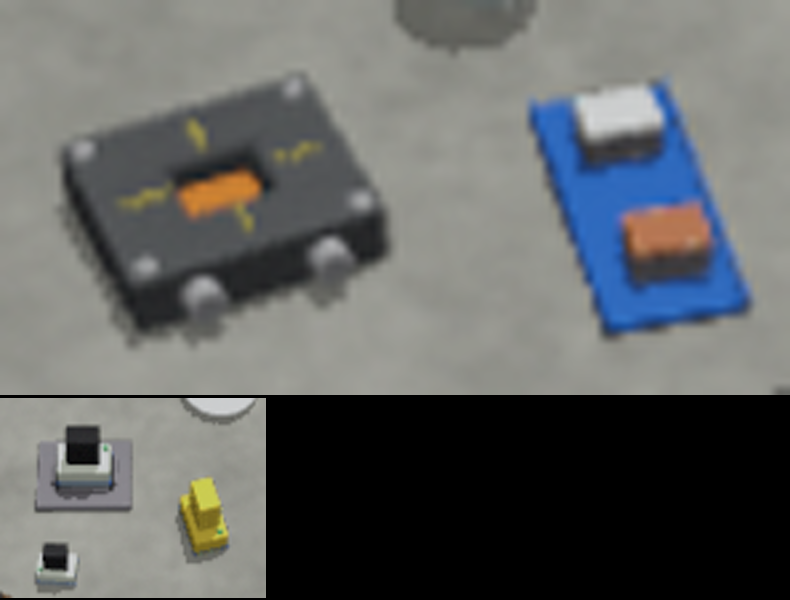

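Crop 1 shows:
- Head in the cradle: stem at (537,305), body at (520,312). It is clearly bigger than the white one at (708,378), and the third one is yellow, so this is the right head.
- Copper coupon top: (232,70),(276,67),(280,131),(237,135).
- Stage screws: (55,372),(195,328),(245,502),(102,548).

In crop 2 (side), the screws are at (82,150),(292,87),(362,200),(145,266) and the coupon top at (622,212),(700,206),(712,240),(634,252).

```bash
python3 - <<'E'
from h import *
def T(x,y,z):return ray("top",160+(x+.5)/6-.5,165+(y+.5)/6-.5,z)[:2]*1e3
def T2(x,y,z):return ray("top",318+(x-390+.5)/6-.5,180+(y+.5)/6-.5,z)[:2]*1e3
def S(x,y,z):return ray("side",190+(x+.5)/7.9-.5,130+(y+.5)/7.9-.5,z)[:2]*1e3
def rep(n,f,pts,z):
    q=np.array([f(x,y,z) for x,y in pts]);e=lambda v:np.round(np.degrees(np.arctan2(v[1],v[0])),1)
    print(n,q.mean(0).round(1),[ (np.linalg.norm(q[(i+1)%4]-q[i]).round(1),e(q[(i+1)%4]-q[i])) for i in range(4)])
rep("cop T",T,[(232,70),(276,67),(280,131),(237,135)],.026)
rep("cop S",S,[(622,212),(700,206),(712,240),(634,252)],.026)
rep("pla T",T,[(92,88),(140,84),(145,150),(98,155)],.026)
rep("tray T",T,[(62,77),(314,54),(326,160),(70,187)],.009)
rep("screws T",T,[(55,372),(195,328),(245,502),(102,548)],.0305)
rep("marks T",T,[(130,372),(200,422),(168,502),(97,455)],.0305)
rep("screws S",S,[(82,150),(292,87),(362,200),(145,266)],.0305)
rep("stem T",T2,[(512,274),(564,276),(560,340),(508,335)],.084)
rep("cradle T",T2,[(447,218),(586,232),(577,409),(434,397)],.012)
E
```

```text
cop T [653.3 178.6] [(np.float64(25.6), np.float64(-86.7)), (np.float64(38.0), np.float64(-175.8)), (np.float64(24.9), np.float64(94.8)), (np.float64(38.6), np.float64(5.2))]
cop S [652.6 179.4] [(np.float64(35.1), np.float64(-1.3)), (np.float64(22.3), np.float64(-85.5)), (np.float64(35.4), np.float64(-175.3)), (np.float64(26.0), np.float64(93.3))]
pla T [643.2 257.9] [(np.float64(27.9), np.float64(-85.8)), (np.float64(39.2), np.float64(-174.4)), (np.float64(27.2), np.float64(95.5)), (np.float64(39.8), np.float64(6.5))]
tray T [646.3 218. ] [(np.float64(148.7), np.float64(-85.3)), (np.float64(64.0), np.float64(-173.2)), (np.float64(149.8), np.float64(95.5)), (np.float64(66.1), np.float64(5.7))]
screws T [460.2 235.3] [(np.float64(82.1), np.float64(-73.0)), (np.float64(102.1), np.float64(-163.1)), (np.float64(82.9), np.float64(107.2)), (np.float64(102.3), np.float64(16.5))]
marks T [459.8 235.6] [(np.float64(49.1), np.float64(-125.4)), (np.float64(47.4), np.float64(158.9)), (np.float64(48.2), np.float64(56.8)), (np.float64(49.4), np.float64(-20.6))]
screws S [458.5 235.2] [(np.float64(102.3), np.float64(16.9)), (np.float64(83.1), np.float64(-72.8)), (np.float64(102.6), np.float64(-163.5)), (np.float64(82.2), np.float64(107.0))]
stem T [ 473.5 -280.6] [(np.float64(27.8), np.float64(-92.8)), (np.float64(34.4), np.float64(173.2)), (np.float64(27.7), np.float64(83.9)), (np.float64(32.8), np.float64(-6.7))]
cradle T [ 474.9 -284.5] [(np.float64(79.5), np.float64(-96.4)), (np.float64(100.8), np.float64(173.8)), (np.float64(80.6), np.float64(84.6)), (np.float64(102.3), np.float64(-6.8))]
```

```bash
cat >> h.py <<'E'
def plan(x,y,z,yaw):
    from station import get_obs
    from scipy.spatial.transform import Rotation as Ro
    o=get_obs();p=o["ee_pos"];R=Ro.from_euler("xyz",o["eef_rot"]).as_matrix()
    cy=np.degrees(np.arctan2(R[1,0],R[0,0]))
    print("t",round(o["time_s"],2),"p",np.round(np.array(p)*1e3,1),"yaw",cy.round(2),"down",R[:,1].round(3),"F",np.round(o["force"],1),"w",round(o["grip_width"]*1e3,1),
      "q",np.round(o["qpos"],2),"\n shift xyz mm",(R.T@(np.array([x,y,z])-p)*1e3).round(1),"spin",round(cy-yaw,1))
E
python3 -c "from h import*;plan(.653,.179,.12,95.2)"
```

```text
t 0.1 p [207.4 509.2 223.9] yaw 67.84 down [-0.    -0.001 -1.   ] F [-1.4 -0.2 -0.6] w 94.1 q [ 1.12  0.3   1.52 -0.    1.32 -0.07] 
 shift xyz mm [-137.6  104.1 -537.3] spin -27.4
```

```bash
python3 -m handwheel '[{"fingers":0.1,"x":-8,"y":0,"z":0,"spin":0}]' 2>&1 | tail -2; python3 -m handwheel '[{"fingers":0.1,"x":-0.006,"y":0,"z":-0.02,"spin":-2},{"fingers":0.1,"x":-0.017,"y":0.005,"z":-0.06,"spin":-5},{"fingers":0.1,"x":-0.029,"y":0.01,"z":-0.105,"spin":-8},{"fingers":0.1,"x":-0.04,"y":0.02,"z":-0.15,"spin":-11},{"fingers":0.1,"x":-0.052,"y":0.025,"z":-0.195,"spin":-14},{"fingers":0.1,"x":-0.063,"y":0.03,"z":-0.24,"spin":-17},{"fingers":0.1,"x":-0.075,"y":0.035,"z":-0.285,"spin":-20},{"fingers":0.1,"x":-0.086,"y":0.04,"z":-0.33,"spin":-23},{"fingers":0.1,"x":-0.098,"y":0.045,"z":-0.375,"spin":-26},{"fingers":0.1,"x":-0.108,"y":0.05,"z":-0.415,"spin":-27.4}]' 20; python3 -c "from h import*;plan(.653,.179,.07,95.2)"
```

```text
validation failed for argument at $...
time_s: 1.1
ee_pos: [0.5525, 0.251, 0.1739]
eef_rot: [-1.57, 0.0, 1.664]
force: [-0.3, 1.1, 0.3]
grip_width: 0.0519
t 1.1 p [552.5 251.  173.9] yaw 95.32 down [-0. -0. -1.] F [-0.3  1.1  0.3] w 51.9 q [ 0.37  0.47  1.41 -0.    1.26 -1.3 ] 
 shift xyz mm [-81.  103.9 -93.4] spin 0.1
```

```bash
python3 -m handwheel '[{"fingers":0.1,"x":-0.02,"y":0.01,"z":-0.023,"spin":0},{"fingers":0.1,"x":-0.05,"y":0.03,"z":-0.058,"spin":0},{"fingers":0.1,"x":-0.075,"y":0.05,"z":-0.086,"spin":0},{"fingers":0.1,"x":-0.081,"y":0.065,"z":-0.0934,"spin":0},{"fingers":0.1,"x":-0.081,"y":0.08,"z":-0.0934,"spin":0},{"fingers":0.1,"x":-0.081,"y":0.095,"z":-0.0934,"spin":0},{"fingers":0.1,"x":-0.081,"y":0.104,"z":-0.0934,"spin":0},{"fingers":0.1,"x":-0.081,"y":0.104,"z":-0.0934,"spin":0},{"fingers":0.1,"x":-0.081,"y":0.104,"z":-0.0934,"spin":0},{"fingers":0.1,"x":-0.081,"y":0.104,"z":-0.0934,"spin":0}]' 20; python3 - <<'E'
from h import *
plan(.653,.179,.038,95.2)
p=cams.camera("side")[0];q=cams.camera("top")[0]
im=np.zeros((600,790,3),np.uint8)
im[:,:400]=cv2.resize(p[110:185,240:290,::-1],(400,600),interpolation=cv2.INTER_CUBIC)
im[:480,405:789]=cv2.resize(q[155:215,170:218,::-1],(384,480),interpolation=cv2.INTER_CUBIC);cv2.imwrite("pics/hover.png",im)
E
```

```text
time_s: 2.1
ee_pos: [0.6517, 0.1811, 0.0716]
eef_rot: [-1.572, -0.0, 1.663]
force: [-0.1, -0.9, -1.2]
grip_width: 0.0515
t 2.1 p [651.7 181.1  71.6] yaw 95.27 down [ 0.002  0.    -1.   ] F [-0.1 -0.9 -1.2] w 51.5 q [ 0.22  0.72  1.26 -0.    1.16 -1.45] 
 shift xyz mm [-2.2 33.6 -1. ] spin 0.1
```

View pics/hover.png

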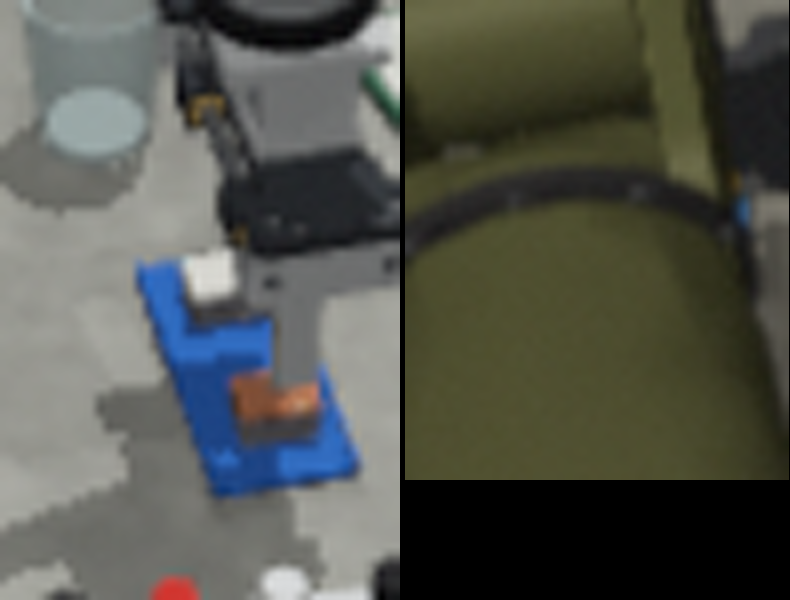

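Side view: the open fingers straddle the copper coupon, with the near finger at (297,385) and the coupon at (275,410). They are clear of the plain one. The top view is hidden by the arm. I'll descend and grip.

```bash
python3 -m handwheel '[{"fingers":0.1,"x":0,"y":0.01,"z":0,"spin":0},{"fingers":0.1,"x":0,"y":0.02,"z":0,"spin":0},{"fingers":0.1,"x":0,"y":0.028,"z":0,"spin":0},{"fingers":0.1,"x":0,"y":0.032,"z":0,"spin":0},{"fingers":0.1,"x":0,"y":0.032,"z":0,"spin":0},{"fingers":0.1,"x":0,"y":0.032,"z":0,"spin":0},{"fingers":-0.7,"x":0,"y":0.032,"z":0,"spin":0},{"fingers":-0.7,"x":0,"y":0.032,"z":0,"spin":0},{"fingers":-0.7,"x":0,"y":0.032,"z":0,"spin":0},{"fingers":-0.7,"x":0,"y":0.032,"z":0,"spin":0}]' 20; python3 - <<'E'
from h import *
plan(.653,.179,.1,95.2)
print(ray("side",240+297/8,110+385/8,.0526))
E
```

```text
time_s: 3.2
ee_pos: [0.6516, 0.1806, 0.0387]
eef_rot: [-1.571, 0.0, 1.662]
force: [0.6, -1.5, 0.8]
grip_width: 0.026
t 3.2 p [651.6 180.6  38.7] yaw 95.24 down [ 0.  0. -1.] F [ 0.6 -1.5  0.8] w 26.0 q [ 0.22  0.76  1.27 -0.    1.11 -1.45] 
 shift xyz mm [ -1.8 -61.3  -1.3] spin 0.0
[0.65840567 0.15175777 0.0526    ]
```

```bash
python3 -m handwheel '[{"fingers":-0.7,"x":0,"y":-0.006,"z":0,"spin":0},{"fingers":-0.7,"x":0,"y":-0.016,"z":0,"spin":0},{"fingers":-0.7,"x":0,"y":-0.028,"z":0,"spin":0},{"fingers":-0.7,"x":0,"y":-0.04,"z":0,"spin":0},{"fingers":-0.7,"x":0,"y":-0.05,"z":0,"spin":0},{"fingers":-0.7,"x":0,"y":-0.058,"z":0,"spin":0},{"fingers":-0.7,"x":0,"y":-0.061,"z":0,"spin":0},{"fingers":-0.7,"x":0,"y":-0.061,"z":0,"spin":0},{"fingers":-0.7,"x":0,"y":-0.061,"z":0,"spin":0},{"fingers":-0.7,"x":0,"y":-0.061,"z":0,"spin":0}]' 20; python3 -c "from h import*;plan(.4594,.2353,.085,106.9)"
```

```text
time_s: 4.2
ee_pos: [0.6513, 0.1806, 0.0988]
eef_rot: [-1.57, 0.0, 1.662]
force: [0.4, -0.4, -0.3]
grip_width: 0.0258
t 4.2 p [651.3 180.6  98.8] yaw 95.24 down [-0.001 -0.    -1.   ] F [ 0.4 -0.4 -0.3] w 25.8 q [ 0.22  0.69  1.24  0.    1.21 -1.45] 
 shift xyz mm [ 72.  14. 186.] spin -11.7
```

```bash
python3 -m handwheel '[{"fingers":-0.7,"x":0.004,"y":0,"z":0.01,"spin":-0.5},{"fingers":-0.7,"x":0.014,"y":0,"z":0.035,"spin":-2},{"fingers":-0.7,"x":0.027,"y":0.002,"z":0.07,"spin":-4},{"fingers":-0.7,"x":0.043,"y":0.005,"z":0.11,"spin":-7},{"fingers":-0.7,"x":0.056,"y":0.008,"z":0.145,"spin":-9},{"fingers":-0.7,"x":0.066,"y":0.011,"z":0.17,"spin":-11},{"fingers":-0.7,"x":0.071,"y":0.013,"z":0.183,"spin":-11.7},{"fingers":-0.7,"x":0.072,"y":0.014,"z":0.186,"spin":-11.7},{"fingers":-0.7,"x":0.072,"y":0.014,"z":0.186,"spin":-11.7},{"fingers":-0.7,"x":0.072,"y":0.014,"z":0.186,"spin":-11.7}]' 20; python3 - <<'E'
from h import *
plan(.4594,.2353,.055,106.9)
p,d=cams.camera("side");q=cams.camera("top")[0]
np.savez("s2.npz",p=p,d=d)
im=np.zeros((600,790,3),np.uint8)
im[:,:500]=cv2.resize(p[110:182,192:252,::-1],(500,600),interpolation=cv2.INTER_CUBIC)
im[:280,505:785]=cv2.resize(q[200:270,155:225,::-1],(280,280),interpolation=cv2.INTER_CUBIC);cv2.imwrite("pics/over.png",im)
E
```

```text
time_s: 5.2
ee_pos: [0.4604, 0.2352, 0.0855]
eef_rot: [-1.571, 0.0, 1.866]
force: [0.1, 0.5, -1.1]
grip_width: 0.0255
t 5.2 p [460.4 235.2  85.5] yaw 106.9 down [ 0.  0. -1.] F [ 0.1  0.5 -1.1] w 25.5 q [ 0.4   0.39  1.75 -0.    1.   -1.46] 
 shift xyz mm [ 0.4 30.5  1. ] spin -0.0
```

View pics/over.png

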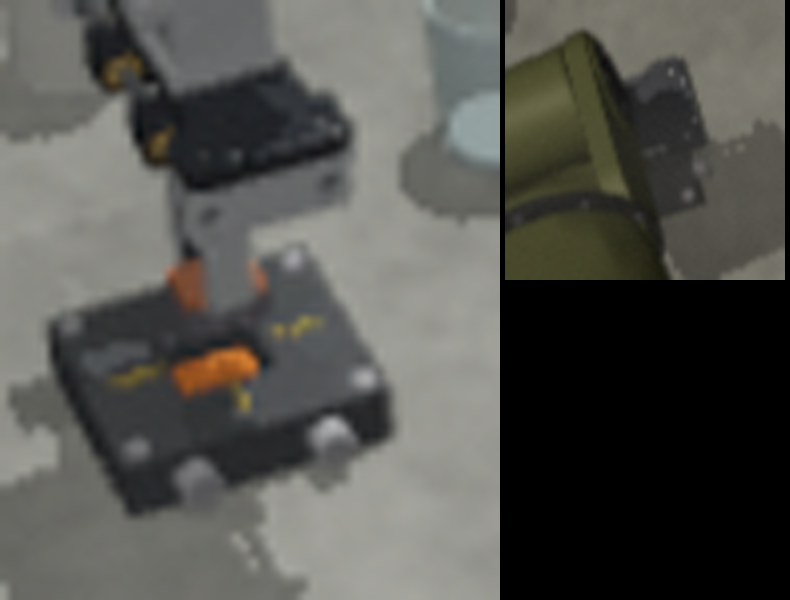

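Side view: the coupon (copper, 168–268, ~280) hangs in front of and above the orange plate at (215,370). I'll check its offset by projecting the expected outlines.

```bash
python3 - <<'E'
from h import *
c=cams.get_calibration("side");V=c["view"]
def proj(P):
    q=V[:3,:3]@P+V[:3,3];return np.array([c["fx"]*q[0]/q[2]+c["cx"],c["fy"]*q[1]/q[2]+c["cy"]])
def tocrop(uv):return ((uv-[192,110]+.5)*25/3-.5)
p=np.load("s2.npz")["p"];im=cv2.resize(p[110:182,192:252,::-1],(500,600),interpolation=cv2.INTER_CUBIC)
a=np.radians(16.9);ex=np.array([np.cos(a),np.sin(a),0]);ey=np.array([-ex[1],ex[0],0])
def draw(cen,hx,hy,col):
    pts=np.array([tocrop(proj(cen+sx*hx*ex+sy*hy*ey)) for sx,sy in((-1,-1),(1,-1),(1,1),(-1,1))]);cv2.polylines(im,[pts.round().astype(int)],True,col,1);print(pts.round())
C=np.array([.4604,.2352,0.])
draw(C+[0,0,.0728],.018,.013,(255,255,0));draw(C+[0,0,.0528],.018,.013,(255,255,0))
M=np.array([.4594,.2353,.03]);draw(M,.02,.015,(0,255,0));draw(M-[0,0,.0],.06,.05,(0,255,0))
draw(C+[0,0,.0665]-.0255*ey,.008,.0001,(255,0,255))
cv2.imwrite("pics/over2.png",im)
E
```

```text
[[184. 307.]
 [265. 283.]
 [243. 245.]
 [162. 269.]]
[[188. 343.]
 [268. 319.]
 [246. 281.]
 [166. 305.]]
[[187. 387.]
 [275. 360.]
 [249. 316.]
 [162. 343.]]
[[126. 468.]
 [394. 385.]
 [305. 241.]
 [ 46. 319.]]
[[219. 331.]
 [255. 320.]
 [255. 319.]
 [219. 330.]]
```

View pics/over2.png

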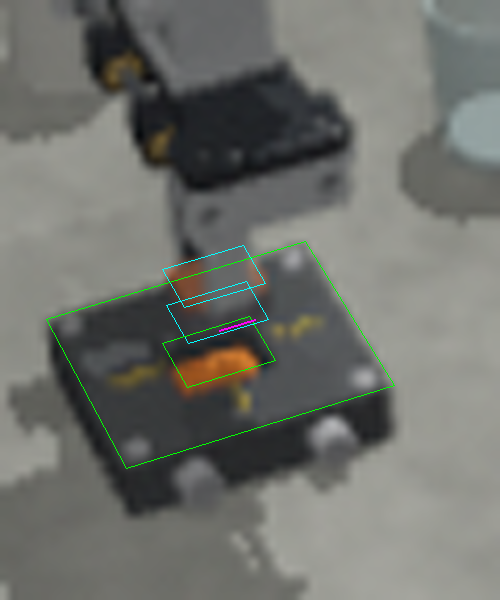

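Outlines agree with the picture to within about 1–2 mm, and the stage fits well. The coupon sits about 1 mm toward +x. I'll correct that and lower.

```bash
python3 -m handwheel '[{"fingers":-0.7,"x":0,"y":0.004,"z":0.001,"spin":0},{"fingers":-0.7,"x":0,"y":0.009,"z":0.0015,"spin":0},{"fingers":-0.7,"x":0,"y":0.014,"z":0.0015,"spin":0},{"fingers":-0.7,"x":0,"y":0.019,"z":0.0015,"spin":0},{"fingers":-0.7,"x":0,"y":0.023,"z":0.0015,"spin":0},{"fingers":-0.7,"x":0,"y":0.026,"z":0.0015,"spin":0},{"fingers":-0.7,"x":0,"y":0.029,"z":0.0015,"spin":0},{"fingers":-0.7,"x":0,"y":0.0315,"z":0.0015,"spin":0},{"fingers":-0.7,"x":0,"y":0.0335,"z":0.0015,"spin":0},{"fingers":-0.7,"x":0,"y":0.0335,"z":0.0015,"spin":0}]' 20; python3 -c "from h import*;plan(.4594,.2353,.0507,106.9)"
```

```text
time_s: 6.3
ee_pos: [0.4581, 0.2349, 0.0517]
eef_rot: [-1.57, 0.0, 1.866]
force: [0.3, 0.8, -0.7]
grip_width: 0.0255
t 6.3 p [458.1 234.9  51.7] yaw 106.94 down [-0. -0. -1.] F [ 0.3  0.8 -0.7] w 25.5 q [ 0.4   0.44  1.78  0.    0.93 -1.46] 
 shift xyz mm [ 0.   1.  -1.3] spin 0.0
```

```bash
python3 -m handwheel '[{"fingers":-0.7,"x":0,"y":0.001,"z":0,"spin":0},{"fingers":-0.2,"x":0,"y":0.001,"z":0,"spin":0},{"fingers":-0.05,"x":0,"y":0.001,"z":0,"spin":0},{"fingers":-0.05,"x":0,"y":0.001,"z":0,"spin":0},{"fingers":-0.05,"x":0,"y":0.001,"z":0,"spin":0},{"fingers":-0.05,"x":0,"y":-0.008,"z":0,"spin":0},{"fingers":-0.05,"x":0,"y":-0.02,"z":0,"spin":0},{"fingers":-1,"x":0,"y":-0.025,"z":0,"spin":0},{"fingers":-1,"x":0,"y":-0.025,"z":0,"spin":0},{"fingers":-1,"x":0,"y":-0.025,"z":0,"spin":0}]' 20; python3 - <<'E'
from h import *
plan(.4594,.2353,.058,106.9)
p,d=cams.camera("side");np.savez("s3.npz",p=p,d=d)
cv2.imwrite("pics/rel.png",cv2.resize(p[110:182,192:252,::-1],(500,600),interpolation=cv2.INTER_CUBIC))
E
```

```text
time_s: 7.3
ee_pos: [0.4582, 0.235, 0.0771]
eef_rot: [-1.571, -0.0, 1.866]
force: [0.1, -0.6, 0.6]
grip_width: 0.0241
t 7.3 p [458.2 235.   77.1] yaw 106.94 down [ 0.  0. -1.] F [ 0.1 -0.6  0.6] w 24.1 q [ 0.4   0.4   1.76  0.    0.98 -1.46] 
 shift xyz mm [-0.  19.1 -1.2] spin 0.0
```

View pics/rel.png

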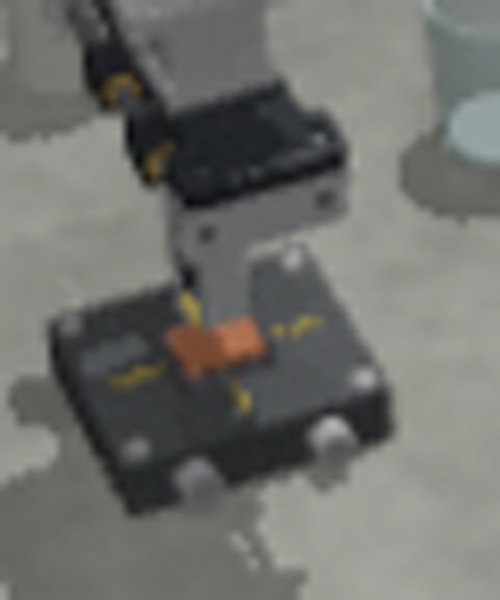

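The coupon sits in the recess, copper up at (217,345), slightly proud, and released. Now I'll press with closed fingers.

```bash
python3 -m handwheel '[{"fingers":-1,"x":0,"y":0,"z":-0.001,"spin":0},{"fingers":-1,"x":0,"y":0,"z":-0.001,"spin":0},{"fingers":-1,"x":0,"y":0.006,"z":-0.001,"spin":0},{"fingers":-1,"x":0,"y":0.012,"z":-0.001,"spin":0},{"fingers":-1,"x":0,"y":0.017,"z":-0.001,"spin":0},{"fingers":-1,"x":0,"y":0.02,"z":-0.001,"spin":0},{"fingers":-1,"x":0,"y":0.022,"z":-0.001,"spin":0},{"fingers":-1,"x":0,"y":0.024,"z":-0.001,"spin":0},{"fingers":-1,"x":0,"y":0.026,"z":-0.001,"spin":0},{"fingers":-1,"x":0,"y":0.027,"z":-0.001,"spin":0}]' 20; python3 -c "from h import*;plan(.4594,.2353,.049,106.9)"
```

```text
time_s: 8.35
ee_pos: [0.459, 0.2352, 0.05]
eef_rot: [-1.57, 0.0, 1.867]
force: [-3.7, -1.8, 5.8]
grip_width: 0.0004
t 8.35 p [459.  235.2  50. ] yaw 106.94 down [-0.001 -0.    -1.   ] F [-3.7 -1.8  5.8] w 0.4 q [ 0.4   0.44  1.77 -0.    0.92 -1.46] 
 shift xyz mm [ 0.   1.  -0.4] spin 0.0
```

```bash
python3 -m handwheel '[{"fingers":-1,"x":0,"y":0.0005,"z":0,"spin":0},{"fingers":-1,"x":0,"y":0.001,"z":0,"spin":0},{"fingers":-1,"x":0,"y":0.0012,"z":0,"spin":0},{"fingers":-1,"x":0,"y":0.0014,"z":0,"spin":0},{"fingers":-1,"x":0,"y":0.0016,"z":0,"spin":0},{"fingers":-1,"x":0,"y":0.0016,"z":0,"spin":0},{"fingers":-1,"x":0,"y":0.0016,"z":0,"spin":0},{"fingers":-1,"x":0,"y":0.0016,"z":0,"spin":0},{"fingers":-1,"x":0,"y":0.0016,"z":0,"spin":0},{"fingers":-1,"x":0,"y":0.0016,"z":0,"spin":0}]' 20; python3 -c "from h import*;plan(.4594,.2353,.049,106.9)"
```

```text
time_s: 9.35
ee_pos: [0.4591, 0.2352, 0.0492]
eef_rot: [-1.571, 0.0, 1.866]
force: [-7.1, -3.0, 13.8]
grip_width: 0.0006
t 9.35 p [459.1 235.2  49.2] yaw 106.94 down [-0. -0. -1.] F [-7.1 -3.  13.8] w 0.6 q [ 0.4   0.45  1.77 -0.    0.92 -1.46] 
 shift xyz mm [ 0.   0.2 -0.3] spin 0.0
```

```bash
python3 -m handwheel '[{"fingers":-1,"x":0,"y":0.0004,"z":0,"spin":0},{"fingers":-1,"x":0,"y":0.0008,"z":0,"spin":0},{"fingers":-1,"x":0,"y":0.0008,"z":0,"spin":0},{"fingers":-1,"x":0,"y":0,"z":0,"spin":0},{"fingers":-1,"x":0,"y":-0.005,"z":0,"spin":0},{"fingers":-1,"x":0,"y":-0.02,"z":0,"spin":0},{"fingers":-1,"x":0,"y":-0.05,"z":0,"spin":0},{"fingers":-1,"x":0,"y":-0.09,"z":0,"spin":0},{"fingers":-1,"x":0,"y":-0.13,"z":0,"spin":0},{"fingers":-1,"x":0,"y":-0.15,"z":0,"spin":0}]' 20; python3 -c "from h import*;plan(.4745,-.2835,.2,83.5)"
```

```text
time_s: 10.35
ee_pos: [0.46, 0.2356, 0.2019]
eef_rot: [-1.575, -0.0, 1.866]
force: [-0.6, -0.2, -0.6]
grip_width: 0.0003
t 10.35 p [460.  235.6 201.9] yaw 106.94 down [ 0.004  0.002 -1.   ] F [-0.6 -0.2 -0.6] w 0.3 q [ 0.4   0.24  1.65 -0.    1.25 -1.46] 
 shift xyz mm [-500.8    1.1  137.3] spin 23.4
```

```bash
python3 -m handwheel '[{"fingers":0.1,"x":-0.02,"y":0,"z":0.005,"spin":0},{"fingers":0.1,"x":-0.06,"y":0,"z":0.016,"spin":2},{"fingers":0.1,"x":-0.105,"y":0,"z":0.029,"spin":4},{"fingers":0.1,"x":-0.15,"y":0,"z":0.041,"spin":6},{"fingers":0.1,"x":-0.195,"y":0,"z":0.053,"spin":8},{"fingers":0.1,"x":-0.24,"y":0,"z":0.066,"spin":10},{"fingers":0.1,"x":-0.285,"y":0,"z":0.078,"spin":13},{"fingers":0.1,"x":-0.33,"y":0,"z":0.09,"spin":16},{"fingers":0.1,"x":-0.375,"y":0,"z":0.103,"spin":19},{"fingers":0.1,"x":-0.42,"y":0,"z":0.115,"spin":23.4}]' 20
python3 -m handwheel '[{"fingers":0.1,"x":-0.02,"y":0,"z":0.003,"spin":0},{"fingers":0.1,"x":-0.045,"y":0,"z":0.008,"spin":0},{"fingers":0.1,"x":-0.065,"y":0,"z":0.01,"spin":0},{"fingers":0.1,"x":-0.07,"y":0,"z":0.01,"spin":0},{"fingers":0.1,"x":-0.07,"y":0,"z":0.01,"spin":0},{"fingers":0.1,"x":-0.07,"y":0,"z":0.01,"spin":0},{"fingers":0.1,"x":-0.07,"y":0,"z":0.01,"spin":0},{"fingers":0.1,"x":-0.07,"y":0,"z":0.01,"spin":0},{"fingers":0.1,"x":-0.07,"y":0,"z":0.01,"spin":0},{"fingers":0.1,"x":-0.07,"y":0,"z":0.01,"spin":0}]' 20
python3 - <<'E'
from h import *
plan(.4745,-.2835,.12,83.5)
p,d=cams.camera("side");np.savez("s4.npz",p=p,d=d);q,e=cams.camera("top");np.savez("t4.npz",p=q,d=e)
im=np.zeros((600,790,3),np.uint8)
im[:400,:400]=cv2.resize(p[125:175,190:240,::-1],(400,400),interpolation=cv2.INTER_CUBIC)
im[:400,405:785]=cv2.resize(q[210:260,163:210.__int__(),::-1],(380,400),interpolation=cv2.INTER_CUBIC)
im[402:,:300]=cv2.resize(p[225:301,210:325,::-1],(300,198),interpolation=cv2.INTER_CUBIC);cv2.imwrite("pics/flush.png",im)
for n,D,P in(("side",d,p),("top",e,q)):
    X=cloud(n,D);hsv=cv2.cvtColor(P,cv2.COLOR_RGB2HSV)
    m=(abs(X[...,0]-.46)<.025)&(abs(X[...,1]-.235)<.025)&(hsv[...,0]<14)&(hsv[...,1]>110);print(n,m.sum(),np.median(X[m],0),rect(X[m][:,:2]))
    r=np.hypot(X[...,0]-.46,X[...,1]-.235);m=(r>.027)&(r<.04);print(np.median(X[m][:,2]))
E
```

```text
time_s: 11.35
ee_pos: [0.4713, -0.2021, 0.1986]
eef_rot: [-1.571, 0.0, 1.456]
force: [1.0, -0.0, -0.5]
grip_width: 0.0518
time_s: 12.35
ee_pos: [0.4538, -0.2683, 0.1984]
eef_rot: [-1.571, 0.0, 1.458]
force: [-0.3, -0.5, -0.6]
grip_width: 0.0516  File "<stdin>", line 6
    im[:400,405:785]=cv2.resize(q[210:260,163:210.__int__(),::-1],(380,400),interpolation=cv2.INTER_CUBIC)
                                                 ^
SyntaxError: invalid decimal literal
```

```bash
python3 - <<'E'
from h import *
plan(.4745,-.2835,.12,83.5)
p,d=cams.camera("side");np.savez("s4.npz",p=p,d=d);q,e=cams.camera("top");np.savez("t4.npz",p=q,d=e)
im=np.zeros((600,790,3),np.uint8)
im[:400,:400]=cv2.resize(p[125:175,190:240,::-1],(400,400),interpolation=cv2.INTER_CUBIC)
im[:400,405:785]=cv2.resize(q[210:260,163:210,::-1],(380,400),interpolation=cv2.INTER_CUBIC)
im[402:600,:300]=cv2.resize(p[225:301,210:325,::-1],(300,198),interpolation=cv2.INTER_CUBIC);cv2.imwrite("pics/flush.png",im)
for n,D,P in(("side",d,p),("top",e,q)):
    X=cloud(n,D);hsv=cv2.cvtColor(P,cv2.COLOR_RGB2HSV)
    m=(abs(X[...,0]-.46)<.025)&(abs(X[...,1]-.235)<.025)&(hsv[...,0]<14)&(hsv[...,1]>110);print(n,m.sum(),np.median(X[m],0),rect(X[m][:,:2]))
    r=np.hypot(X[...,0]-.46,X[...,1]-.235);m=(r>.027)&(r<.04);print(np.median(X[m][:,2]))
E
```

```text
t 12.35 p [ 453.8 -268.3  198.4] yaw 83.56 down [ 0. -0. -1.] F [-0.3 -0.5 -0.6] w 51.6 q [-0.6   0.27  1.62  0.    1.25 -2.06] 
 shift xyz mm [-12.8  78.4 -22.2] spin 0.1
side 0 [nan nan nan] (array([0., 0.]), array([0., 0.]), 0.0)
nan
top 86 [0.46125585 0.23637571 0.03134769] (array([461. , 237.2]), array([34.5, 27.4]), 15.7)
0.031495925379777426
  return _methods._mean(a, axis=axis, dtype=dtype,
  ret = um.true_divide(
  ret = ret.dtype.type(ret / rcount)
```

View pics/flush.png

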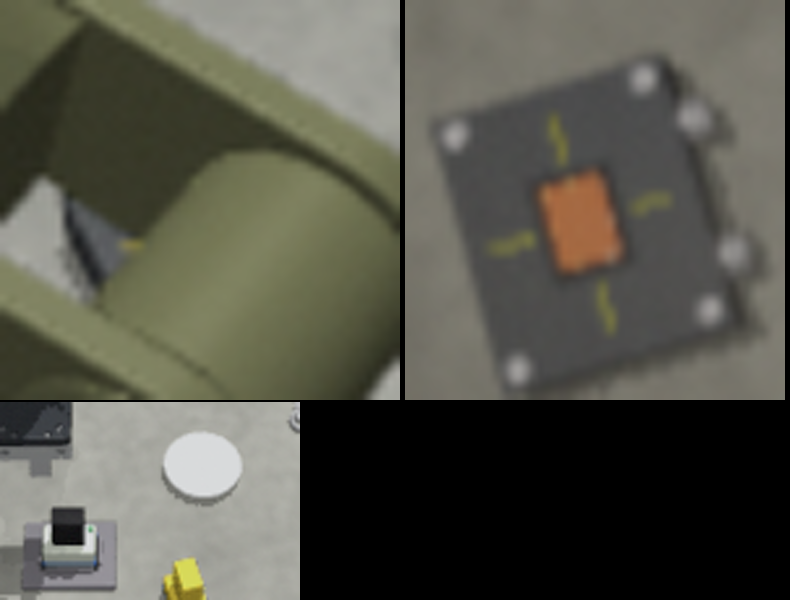

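The coupon is flush: copper z 31.3 mm against stage 31.5 mm in the same picture. It is centred too, at (581,222) against the screw centre (581,223). Next is the head.

```bash
python3 -m handwheel '[{"fingers":0.2,"x":-0.006,"y":0.01,"z":-0.01,"spin":0},{"fingers":0.2,"x":-0.013,"y":0.03,"z":-0.022,"spin":0},{"fingers":0.2,"x":-0.013,"y":0.05,"z":-0.0226,"spin":0},{"fingers":0.2,"x":-0.0132,"y":0.065,"z":-0.0226,"spin":0},{"fingers":0.2,"x":-0.0132,"y":0.075,"z":-0.0226,"spin":0},{"fingers":0.2,"x":-0.0132,"y":0.078,"z":-0.0226,"spin":0},{"fingers":0.2,"x":-0.0132,"y":0.078,"z":-0.0226,"spin":0},{"fingers":0.2,"x":-0.0132,"y":0.078,"z":-0.0226,"spin":0},{"fingers":0.2,"x":-0.0132,"y":0.078,"z":-0.0226,"spin":0},{"fingers":0.2,"x":-0.0132,"y":0.078,"z":-0.0226,"spin":0}]' 30
python3 - <<'E'
from h import *
plan(.475,-.284,.065,83.5)
p,d=cams.camera("side");np.savez("s5.npz",p=p,d=d)
c=cams.get_calibration("side");V=c["view"]
im=cv2.resize(p[240:304,200:264,::-1],(600,600),interpolation=cv2.INTER_CUBIC)
def draw(cen,hx,hy,yaw,col):
    a=np.radians(yaw);ex=np.array([np.cos(a),np.sin(a),0]);ey=np.array([-ex[1],ex[0],0]);pts=[]
    for sx,sy in((-1,-1),(1,-1),(1,1),(-1,1)):
        q=V[:3,:3]@(cen+sx*hx*ex+sy*hy*ey)+V[:3,3]
        pts.append((np.array([c["fx"]*q[0]/q[2]+c["cx"]-200,c["fy"]*q[1]/q[2]+c["cy"]-240])+.5)*9.375)
    cv2.polylines(im,[np.array(pts).round().astype(int)],True,col,1)
M=np.array([.475,-.284,0])
draw(M+[0,0,.084],.017,.011,-6.5,(0,255,0));draw(M+[0,0,.04],.028,.018,-6.5,(0,255,0));draw(M+[0,0,.0],.05,.04,-6.5,(0,255,255))
cv2.imwrite("pics/head.png",im)
E
```

```text
time_s: 13.45
ee_pos: [0.4749, -0.2842, 0.1208]
eef_rot: [-1.571, 0.0, 1.458]
force: [0.1, -0.3, -0.1]
grip_width: 0.0565
t 13.45 p [ 474.9 -284.2  120.8] yaw 83.54 down [ 0.001 -0.    -1.   ] F [ 0.1 -0.3 -0.1] w 56.5 q [-0.61  0.41  1.62 -0.    1.11 -2.06] 
 shift xyz mm [ 0.3 55.8 -0.1] spin 0.0
```

View pics/head.png

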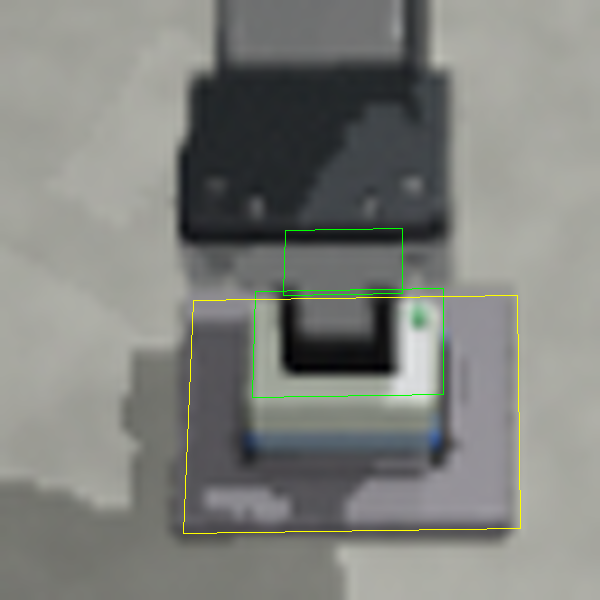

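Side view: the outlines agree with head and cradle to about 1–2 mm. The stem (283–393) is centred under the fingers. Descending and gripping.

```bash
python3 -m handwheel '[{"fingers":0.2,"x":0,"y":0.01,"z":0.001,"spin":0},{"fingers":0.2,"x":0,"y":0.025,"z":0.001,"spin":0},{"fingers":0.2,"x":-0.0005,"y":0.04,"z":0.001,"spin":0},{"fingers":0.2,"x":-0.0005,"y":0.05,"z":0.001,"spin":0},{"fingers":0.2,"x":-0.0005,"y":0.055,"z":0.001,"spin":0},{"fingers":0.2,"x":-0.0005,"y":0.055,"z":0.001,"spin":0},{"fingers":-0.7,"x":-0.0005,"y":0.055,"z":0.001,"spin":0},{"fingers":-0.7,"x":-0.0005,"y":0.055,"z":0.001,"spin":0},{"fingers":-0.7,"x":-0.0005,"y":0.055,"z":0.001,"spin":0},{"fingers":-0.7,"x":-0.0005,"y":0.055,"z":0.001,"spin":0}]' 30; python3 -c "from h import*;plan(.475,-.284,.165,83.5)"
```

```text
time_s: 14.5
ee_pos: [0.4738, -0.2846, 0.0657]
eef_rot: [-1.571, 0.0, 1.458]
force: [0.1, -0.1, -1.2]
grip_width: 0.0278
t 14.5 p [ 473.8 -284.6   65.7] yaw 83.54 down [ 0. -0. -1.] F [ 0.1 -0.1 -1.2] w 27.8 q [-0.61  0.49  1.66 -0.    0.99 -2.07] 
 shift xyz mm [  0.7 -99.3  -1.2] spin 0.0
```

```bash
python3 -m handwheel '[{"fingers":-0.7,"x":0,"y":0,"z":0,"spin":0},{"fingers":-0.7,"x":0,"y":0,"z":0,"spin":0},{"fingers":-0.7,"x":0,"y":0,"z":0,"spin":0},{"fingers":-0.7,"x":0,"y":0,"z":0,"spin":0},{"fingers":-0.7,"x":0,"y":-0.003,"z":0,"spin":0},{"fingers":-0.7,"x":0,"y":-0.008,"z":0,"spin":0},{"fingers":-0.7,"x":0,"y":-0.014,"z":0,"spin":0},{"fingers":-0.7,"x":0,"y":-0.02,"z":0,"spin":0},{"fingers":-0.7,"x":0,"y":-0.024,"z":0,"spin":0},{"fingers":-0.7,"x":0,"y":-0.025,"z":0,"spin":0}]' 30; python3 -c "from h import*;plan(.475,-.284,.19,83.5)"
```

```text
time_s: 15.5
ee_pos: [0.4739, -0.2846, 0.091]
eef_rot: [-1.572, 0.0, 1.458]
force: [-0.7, -0.7, -2.1]
grip_width: 0.022
t 15.5 p [ 473.9 -284.6   91. ] yaw 83.54 down [ 0.001 -0.001 -1.   ] F [-0.7 -0.7 -2.1] w 22.0 q [-0.61  0.45  1.65 -0.    1.04 -2.07] 
 shift xyz mm [  0.7 -99.   -1.1] spin 0.0
```

```bash
python3 -m handwheel '[{"fingers":-0.7,"x":0,"y":-0.005,"z":0,"spin":0},{"fingers":-0.7,"x":0,"y":-0.015,"z":0,"spin":0},{"fingers":-0.7,"x":0,"y":-0.03,"z":0,"spin":0},{"fingers":-0.7,"x":0,"y":-0.045,"z":0,"spin":0},{"fingers":-0.7,"x":0,"y":-0.06,"z":0,"spin":0},{"fingers":-0.7,"x":0,"y":-0.075,"z":0,"spin":0},{"fingers":-0.7,"x":0,"y":-0.087,"z":0,"spin":0},{"fingers":-0.7,"x":0,"y":-0.095,"z":0,"spin":0},{"fingers":-0.7,"x":0,"y":-0.099,"z":0,"spin":0},{"fingers":-0.7,"x":0,"y":-0.099,"z":0,"spin":0}]' 30; python3 - <<'E'
from h import *
plan(.4594,.2353,.19,106.9)
p,d=cams.camera("side");np.savez("s6.npz",p=p,d=d)
P=cloud("side",d);hsv=cv2.cvtColor(p,cv2.COLOR_RGB2HSV)
m=(abs(P[...,0]-.474)<.045)&(abs(P[...,1]+.285)<.05)&(P[...,2]>.12)&(P[...,2]<.20)
v,u=np.where(m);print(m.sum(),u.min(),u.max(),v.min(),v.max())
mb=m&(P[...,2]>.158)&(P[...,2]<.169)&(hsv[...,2]>120);print("bodytop",mb.sum(),rect(P[mb][:,:2]),P[mb].mean(0))
y0=v.min()-15;x0=u.min()-12;print(x0,y0)
cv2.imwrite("pics/held.png",cv2.resize(p[y0:y0+60,x0:x0+60,::-1],(600,600),interpolation=cv2.INTER_CUBIC))
E
```

```text
time_s: 16.5
ee_pos: [0.4737, -0.2846, 0.1896]
eef_rot: [-1.571, 0.0, 1.458]
force: [-0.0, 0.2, -2.8]
grip_width: 0.0216
t 16.5 p [ 473.7 -284.6  189.6] yaw 83.54 down [ 0. -0. -1.] F [-0.   0.2 -2.8] w 21.6 q [-0.61  0.34  1.56 -0.    1.25 -2.07] 
 shift xyz mm [ 5.15e+02 -5.00e-01  7.27e+01] spin -23.4
194 224 245 254 262
bodytop 84 (array([ 472.3, -299.5]), array([53.5, 11.3]), -7.1) [ 0.47291971 -0.30024422  0.16319873]
212 239
```

View pics/held.png

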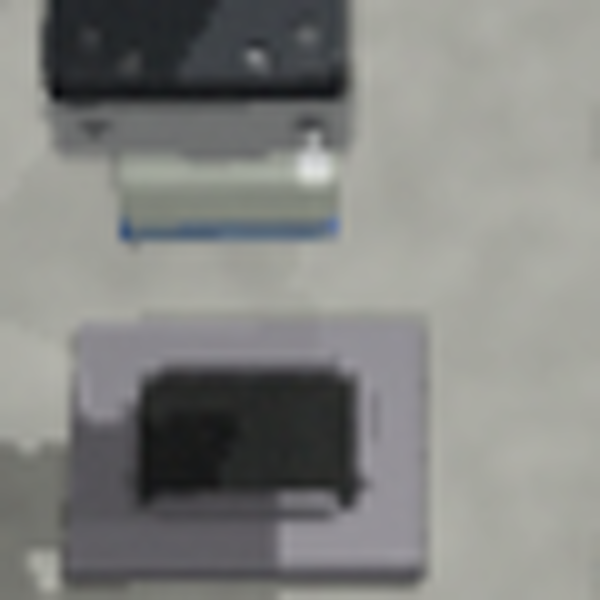

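The head is held level (blue edge (120,238)–(336,230)), clear of the cradle. Its measured centre matches the TCP to <1 mm. Carrying it over.

```bash
python3 -m handwheel '[{"fingers":-0.7,"x":0.008,"y":0,"z":0.001,"spin":0},{"fingers":-0.7,"x":0.025,"y":0,"z":0.0035,"spin":-1},{"fingers":-0.7,"x":0.05,"y":0,"z":0.007,"spin":-2},{"fingers":-0.7,"x":0.08,"y":0,"z":0.011,"spin":-3.5},{"fingers":-0.7,"x":0.112,"y":0,"z":0.016,"spin":-5},{"fingers":-0.7,"x":0.144,"y":0,"z":0.02,"spin":-6.5},{"fingers":-0.7,"x":0.176,"y":0,"z":0.025,"spin":-8},{"fingers":-0.7,"x":0.208,"y":0,"z":0.029,"spin":-9.5},{"fingers":-0.7,"x":0.24,"y":0,"z":0.034,"spin":-11},{"fingers":-0.7,"x":0.26,"y":0,"z":0.037,"spin":-12}]' 30; python3 -c "from h import*;plan(.4594,.2353,.19,106.9)"
```

```text
time_s: 17.55
ee_pos: [0.4652, -0.0191, 0.1892]
eef_rot: [-1.571, -0.0, 1.671]
force: [0.2, -0.9, -2.5]
grip_width: 0.022
t 17.55 p [465.2 -19.1 189.2] yaw 95.74 down [-0.  0. -1.] F [ 0.2 -0.9 -2.5] w 22.0 q [-0.12  0.15  1.79  0.    1.2  -1.79] 
 shift xyz mm [253.7  -0.7 -19.7] spin -11.2
```

```bash
python3 -m handwheel '[{"fingers":-0.7,"x":0.025,"y":0,"z":-0.002,"spin":-1},{"fingers":-0.7,"x":0.057,"y":0,"z":-0.0045,"spin":-2.5},{"fingers":-0.7,"x":0.09,"y":0,"z":-0.007,"spin":-4},{"fingers":-0.7,"x":0.123,"y":0,"z":-0.0095,"spin":-5.5},{"fingers":-0.7,"x":0.156,"y":0,"z":-0.012,"spin":-7},{"fingers":-0.7,"x":0.189,"y":0,"z":-0.0145,"spin":-8.5},{"fingers":-0.7,"x":0.217,"y":0,"z":-0.017,"spin":-10},{"fingers":-0.7,"x":0.238,"y":0,"z":-0.0185,"spin":-10.8},{"fingers":-0.7,"x":0.25,"y":0,"z":-0.0195,"spin":-11.2},{"fingers":-0.7,"x":0.2537,"y":0,"z":-0.0197,"spin":-11.2}]' 30; python3 -m handwheel '[{"fingers":-0.7,"x":0,"y":0.005,"z":0,"spin":0},{"fingers":-0.7,"x":0,"y":0.015,"z":0,"spin":0},{"fingers":-0.7,"x":0,"y":0.027,"z":0,"spin":0},{"fingers":-0.7,"x":0,"y":0.04,"z":0,"spin":0},{"fingers":-0.7,"x":0,"y":0.052,"z":0,"spin":0},{"fingers":-0.7,"x":0,"y":0.062,"z":0,"spin":0},{"fingers":-0.7,"x":0,"y":0.069,"z":0,"spin":0},{"fingers":-0.7,"x":0,"y":0.073,"z":0,"spin":0},{"fingers":-0.7,"x":0,"y":0.074,"z":0,"spin":0},{"fingers":-0.7,"x":0,"y":0.074,"z":0,"spin":0}]' 30; python3 -c "from h import*;plan(.4594,.2353,.0957,106.9)"
```

```text
time_s: 18.55
ee_pos: [0.4605, 0.2335, 0.1891]
eef_rot: [-1.57, -0.0, 1.865]
force: [-0.6, 0.2, -1.9]
grip_width: 0.0222
time_s: 19.55
ee_pos: [0.4614, 0.2325, 0.1155]
eef_rot: [-1.571, -0.0, 1.863]
force: [-0.6, -0.9, -2.1]
grip_width: 0.0218
t 19.55 p [461.4 232.5 115.5] yaw 106.74 down [ 0.  0. -1.] F [-0.6 -0.9 -2.1] w 21.8 q [ 0.4   0.35  1.73 -0.    1.06 -1.47] 
 shift xyz mm [ 3.3 19.8  1.1] spin -0.2
```

```bash
python3 -m handwheel '[{"fingers":-0.7,"x":0.001,"y":0.003,"z":0.0003,"spin":0},{"fingers":-0.7,"x":0.002,"y":0.007,"z":0.0007,"spin":-0.2},{"fingers":-0.7,"x":0.003,"y":0.011,"z":0.001,"spin":-0.2},{"fingers":-0.7,"x":0.0033,"y":0.015,"z":0.0011,"spin":-0.2},{"fingers":-0.7,"x":0.0033,"y":0.018,"z":0.0011,"spin":-0.2},{"fingers":-0.7,"x":0.0033,"y":0.0195,"z":0.0011,"spin":-0.2},{"fingers":-0.7,"x":0.0033,"y":0.0198,"z":0.0011,"spin":-0.2},{"fingers":-0.7,"x":0.0033,"y":0.0198,"z":0.0011,"spin":-0.2},{"fingers":-0.7,"x":0.0033,"y":0.0198,"z":0.0011,"spin":-0.2},{"fingers":-0.7,"x":0.0033,"y":0.0198,"z":0.0011,"spin":-0.2}]' 30; python3 - <<'E'
from h import *
plan(.4594,.2353,.0957,106.9)
p,d=cams.camera("side");np.savez("s7.npz",p=p,d=d)
c=cams.get_calibration("side");V=c["view"]
im=cv2.resize(p[110:182,192:252,::-1],(500,600),interpolation=cv2.INTER_CUBIC);raw=im.copy()
def draw(cen,hx,hy,yaw,col):
    a=np.radians(yaw);ex=np.array([np.cos(a),np.sin(a),0]);ey=np.array([-ex[1],ex[0],0]);pts=[]
    for sx,sy in((-1,-1),(1,-1),(1,1),(-1,1)):
        q=V[:3,:3]@(cen+sx*hx*ex+sy*hy*ey)+V[:3,3]
        pts.append((np.array([c["fx"]*q[0]/q[2]+c["cx"]-192,c["fy"]*q[1]/q[2]+c["cy"]-110])+.5)*25/3)
    cv2.polylines(im,[np.array(pts).round().astype(int)],True,col,1)
M=np.array([.4594,.2353,0])
draw(M+[0,0,.04],.028,.018,16.9,(0,255,0));draw(M+[0,0,.07],.028,.018,16.9,(0,255,0));draw(M+[0,0,.03],.06,.05,16.9,(0,255,255))
out=np.zeros((600,800,3),np.uint8);out[:,:500]=im;out[:360,500:]=raw[:,:][150:510,60:360];cv2.imwrite("pics/final.png",out)
P=cloud("side",d);m=(abs(P[...,0]-.46)<.04)&(abs(P[...,1]-.22)<.04)&(P[...,2]>.065)&(P[...,2]<.075)
print(m.sum(),rect(P[m][:,:2]),np.median(P[m][:,2]))
E
```

```text
time_s: 20.55
ee_pos: [0.4593, 0.2353, 0.0957]
eef_rot: [-1.571, -0.0, 1.866]
force: [-0.2, 0.4, -2.1]
grip_width: 0.0218
t 20.55 p [459.3 235.3  95.7] yaw 106.93 down [ 0.  0. -1.] F [-0.2  0.4 -2.1] w 21.8 q [ 0.4   0.37  1.75  0.    1.02 -1.46] 
 shift xyz mm [ 0.  -0.  -0.1] spin 0.0
77 (array([461.1, 229. ]), array([57.1, 40. ]), 18.0) 0.07094953123809732
```

View pics/final.png

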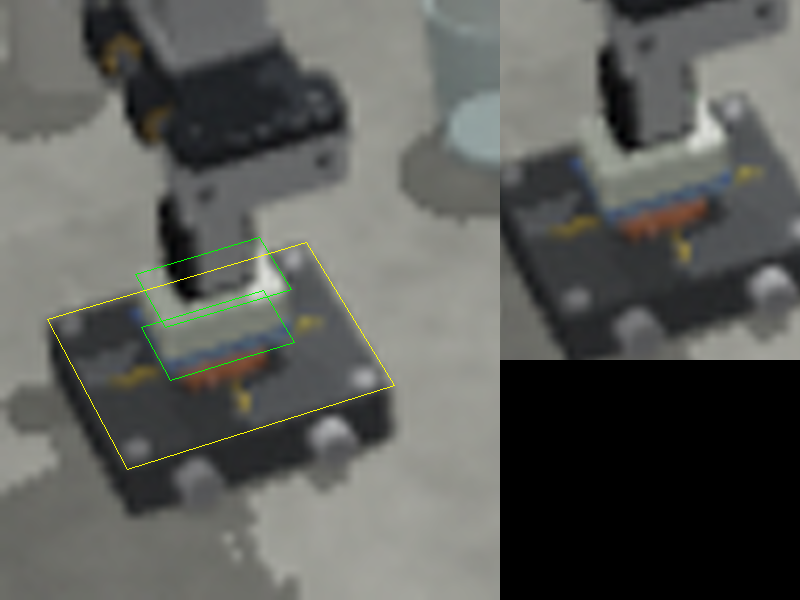

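Final view: the head hovers over the coupon with a gap to the copper (225,372) and its long side parallel to the recess. Its edges read a few px left of the prediction, so I'll quantify head against coupon in the same picture.

```bash
python3 - <<'E'
from h import *
S=np.load("s7.npz");p,d=S["p"],S["d"];P=cloud("side",d);hsv=cv2.cvtColor(p,cv2.COLOR_RGB2HSV).astype(int)
a=np.radians(16.9);ex=np.array([np.cos(a),np.sin(a)]);ey=np.array([-ex[1],ex[0]])
Q=P[...,:2]-[.4594,.2353];s=Q@ex*1e3;t=Q@ey*1e3;z=P[...,2]*1e3
for lo,hi in((44,50),(50,56),(56,64)):
    m=(z>lo)&(z<hi)&(abs(s)<45)&(abs(t)<35)
    f=m&(t<-8)
    k=np.polyfit(s[f],t[f],1)
    print(lo,f.sum(),"face t",np.median(t[f]).round(1),"s ends",np.percentile(s[f],[1,50,99]).round(1),"rel angle",np.degrees(np.arctan(k[0])).round(1))
m=(abs(s)<45)&(abs(t)<35)&(hsv[...,0]<14)&(hsv[...,1]>110);print("copper s",np.percentile(s[m],[1,50,99]).round(1),"t",np.percentile(t[m],[1,50]).round(1),"z",np.median(z[m]).round(1),m.sum())
m=(abs(s)<35)&(t<-8)&(t>-30)&(z>30)&(z<60)
b=m&(hsv[...,0]>95)&(hsv[...,0]<130)&(hsv[...,1]>90);print("blue z",np.percentile(z[b],[5,50,95]).round(1),b.sum())
v=lambda u0:[(int(z[r,u0]),tuple(p[r,u0].tolist())) for r in range(146,160)]
print(v(218))
# Stage extents the same way
m=(z>28)&(z<33.5)&(abs(s)<75)&(abs(t)<65)&(t<-22)&(t>-40);print("stage s",np.percentile(s[m],[.5,99.5]).round(1))
E
```

```text
44 19 face t -17.3 s ends [-28.2  -2.7  24.7] rel angle -1.8
50 25 face t -18.2 s ends [-28.1  -3.8  27.2] rel angle 0.6
56 19 face t -17.5 s ends [-29.8   0.2  26.3] rel angle -2.3
copper s [-16.9  -2.6  15.1] t [-14.9 -10.9] z 27.4 15
blue z [47.8 47.8 47.8] 1
[(71, (146, 151, 140)), (65, (132, 137, 127)), (65, (119, 123, 114)), (57, (118, 122, 114)), (53, (118, 123, 114)), (49, (89, 99, 108)), (46, (75, 88, 104)), (27, (110, 78, 71)), (27, (113, 69, 47)), (25, (85, 60, 49)), (28, (57, 54, 51)), (32, (51, 52, 53)), (31, (50, 52, 53)), (26, (51, 53, 54))]
stage s [-61.2  55.9]
```

```bash
python3 -c "
from station import workorder
from h import *
plan(.4594,.2353,.0957,106.9);print(workorder.hand_in())"
```

```text
t 20.6 p [459.4 235.3  95.7] yaw 106.94 down [ 0.  0. -1.] F [ 0.6  0.2 -2.7] w 21.8 q [ 0.4   0.37  1.75  0.    1.02 -1.46] 
 shift xyz mm [ 0.  -0.  -0.1] spin 0.0
the job is handed in; nothing more can be done
None
```

The job is done and handed in at 20.6 s of the 64 s. The copper coupon is in the recess, copper side up, pressed down and released. The arm is still holding the gauge head over it.

**Coupon:** I pressed until the force rose to about 14 N, then pushed about 0.8 mm further before lifting off. In the top picture the copper measured 31.3 mm high against 31.5 mm for the stage, and it was centred to within a pixel.

**Head:** I chose the larger white head, lifted it by the stem (grip 22 mm wide) and carried it over the rack with its underside about 134 mm up. It is held level about 10 mm above the coupon by the arm's own reading. In the last side picture it was centred on the coupon within about 1 mm and aligned within about 2°.

**Checks that disagreed or were not made:**
- The two cameras differed by 2–4 mm on some positions, so I averaged them and checked head against coupon within one picture.
- The 10 mm gap comes from the arm's position. The side picture only shows a clear gap there, because one pixel row covers 3–4 mm.
- I took no final picture of the vials, bottles, beaker, spanner and plain coupon. The planned paths kept clear of them, and no unexpected forces showed up.
- One malformed move command was refused at the start and had no effect.

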